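Hang the ring carriers to cool and set the fan

ROBOT

A 7-joint arm with a two-finger parallel gripper is mounted at the origin on the work surface. World frame = base frame: x ahead of the robot, y to its left, z up, the work surface at z = 0. Lengths are in m, angles in rad, forces in N, time in s.
With the tool pointing down it reaches from about 0.4 to 0.85 m from the base axis. Payload 10.4 kg.
Tool frame: the origin (TCP) lies midway between the tips of the shut fingers; the grasp point (between the pads) lies 19 mm behind it; z points along the fingers, y is the line along which they close (so a half turn about z gives the same grasp; the last joint's range is limited). The gripper opens to 87 mm and grips with 3 to 60 N. Pads are 19 mm wide; open, the fingers measure 117 mm over their backs; the gripper's body (75 mm by 190 mm) begins 51 mm behind the grasp point.
Start: joints at [-1.16, 0.332, -0.065, 1.46, 0.022, 1.35, -0.088], TCP at [0.263, 0.567, 0.223] pointing down, gripper open.
Joint ranges: [-2.6, 2.6], [-0.5, 2.12], [-1.47, 1.34], [0.16, 2.42], [-1.27, 4.41], [0.06, 2.06], [-2.6, 2.6]. Speed limits (rad/s): [2.22, 2.22, 2.79, 2.79, 3.14, 3.14, 3.14].

INTERFACE

Orientations are given as a unit quaternion [x, y, z, w].
In Python, from bench import r gives the robot as it stands.
- The arm moves only by the tool arm_command, never from a script. Its argument "moves" is one flat list of numbers, 4 for each row, row after row: the shift along the tool's x, y, z in cm, then the turn about the tool's z in degrees. A call has 1 to 12 rows; each row shifts and turns the commanded pose from where the row before left it, along the tool's axes as they then stand; what a row does not reach is not made up. A row lasts 1/12 s, in which the tool goes at most 41.7 mm and 7.16 degrees, less where a joint would pass 70% of its speed; a pose out of reach is approached as far as the arm can. A call with a gripper value outside its range is refused whole. "fingers" is the opening in per cent of the stroke, from 0 (shut) to 100 (fully open), set as the call begins (left out, the last holds). The fingers move at their own pace and stop on an object; "squeeze" is the grip in N (left out, the last holds). Time passes only in rows, so rows that do not move let the fingers close. It gives the time, the measured TCP pose, the force, the opening and the grip force at its end, in the units of the state.
- r.read_state(): the state, without advancing time (a new reading comes with each control period).
- r.camera(name): name is "scene" or "top"; returns the picture (420x560x3 uint8, red, green, blue); there is no depth.
- r.camera_info(name): a dict with "fx", "fy", "cx", "cy" (pixels), "origin" and "attitude" of the camera in the world. Camera axes: x right, y up, looking along -z (the intrinsics and any distortion apply to the point x, -y, -z); pixel columns grow to the right and rows downward; lengths in m; the calibration is good to about 2 mm. A picture is of the moment at which its call begins. camera_info takes no time and is no camera call.
- r.close_job(): hands the job in; it is judged then, once.
The state is a dict: "time": time; "joint_positions": joint angles; "joint_vel": joint speeds; "joint_torque": joint torques, N m; "ee_pos": TCP position; "eef_rot": TCP orientation; "ft_force": force on the tool from outside, world axes, zero at the start; "torque": the same for the moment, N m; "width": finger opening in m; "grip_force": force on a finger pad.
Only numpy, scipy, OpenCV 4.12 (cv2) and the standard library are available. Lean on these libraries where they do the work, as an engineer would, in place of code of your own. Each camera call takes 0.05 s, during which the arm holds its last target. There are 200 camera calls.

TASK

Hang both ring carriers over the bar of the cooling stand, straddling it squarely like saddles: the wide one on the half of the bar next to the fan, the narrow one on the other half, past the stop collar; lower them on, do not drop them. Once both hang there, slide the grip on the fan's speed box along its track until it stands level with the small steel pointer. Leave the jar, the tin, the brass mould and the scraper where they are.

Things in the scene. Friction and masses are not known exactly. Their poses are not given: they have to be found in the camera images.
- wide_carrier: Wide ring carrier, loose, under 0.5 kg: inverted U (saddle) of 3 mm steel strip standing on its feet. 125 tall, 70 wide (y), 46 over the legs (x: grasp there from above; legs plain from 52 to 107 up). Gap inside 40, open below; crown 14 flat with 45-degree shoulders. Feet 72 overall in x. Two black-filled brass rings, 26 across, low on each leg. Origin: centre of footprint, z up.
- wide_carrier_crown (a point): Underside of the wide carrier's crown, at its middle: the spot that rests on the bar. 122 above the feet, 3 below the top.
- narrow_carrier: Narrow ring carrier, loose, under 0.3 kg: same shape and materials, but 100 tall and 38 wide (y); 46 over the legs (x: grasp there from above; legs plain from 40 to 82 up), gap inside 40, feet 72 overall in x, one brass ring low on each leg. Origin: centre of footprint, z up.
- narrow_carrier_crown (a point): Underside of the narrow carrier's crown, at its middle: the spot that rests on the bar. 97 above the feet, 3 below the top.
- cooling_stand: Cooling stand, fixed: grey foot plate 120 (x) by 370 (y) by 12, two posts 340 apart carrying a round steel bar, 14 in diameter, along its y, axis 148 above the bench. A dark stop collar, 30 in diameter, 10 long, at mid bar leaves two halves of 158 clear length. Highest point: collar top, 163. Origin: centre of the underside.
- bar_mid (a point): The middle of the bar, on its axis, 148 above the bench, inside the collar; its y axis runs along the bar, z up. A crown that rests on the bar is 7 above this height.
- fan: The fan, fixed: white square axial fan 100 by 40 by 100 tall with dark round grilles, standing 235 from the bar's middle, off one end of the bar (either end; the jar stands off the other). Origin: centre of the underside.
- speed_box: The fan's speed box, fixed: white box 90 (x) by 190 (y) by 50 tall, with an aluminium track 40 by 170 by 14 along its y on top. Origin: centre of the underside.
- fan_slider (a joint): Travel of the black slider grip along the track: 0 at the track's end towards the box's -y, 0.12 m at the end towards its +y. The grip stands 60 mm to the -y side of the box's centre at 0. It stays where it is left; about 1.5 N moves it.
- fan_slider_top (a point): Centre of the top of the slider grip, a black block 28 (x) by 20 (y) by 40 tall; its top is 104.5 above the bench. It moves along the box's y.
- pointer: The small steel pointer, fixed to the top of the speed box beside the track (on the box's +x side): 14 by 12 by 14 tall, with a nose towards the track. Origin: centre of its underside under the nose, y along the track. The slider grip is set when its centre is level with it along y.
- jar: Bystander, loose: closed glass jar with white cap, 68 across, 90 tall. Origin: centre of the underside.
- tin: Bystander, loose: metal sample tin 64 across, 55 tall. Origin: centre of the underside.
- mould: Bystander, loose: flat brass mould frame, 86 by 40 by 12. Origin: centre of the underside.
- scraper: Bystander, loose: spatula-shaped scraper with dark wooden handle, 240 long, lying at the right-hand side. Origin: its middle, on the bench.
Not all that is in view belongs to the job. What is shaped like the narrow_carrier but red is not meant. Leave any blue or purple look-alike of the wide_carrier alone.

How it is judged:
On the way, in this order (a step that is already met when the one before it is completed fails the run):
1. both carriers hang astride the bar, the wide one on the fan's half, the narrow one on the other half (z of wide_carrier_crown in the frame of bar_mid between 0.002 and 0.013 m and x of wide_carrier_crown in the frame of bar_mid between -0.012 and 0.012 m and angle between each of wide_carrier, narrow_carrier's own z axis and vertical below 0.2 rad and angle between the y axis of each of wide_carrier, narrow_carrier and the y axis of cooling_stand, either way round below 0.2 rad and linear speed of each of wide_carrier, narrow_carrier below 0.03 m/s and angular speed of each of wide_carrier, narrow_carrier below 0.3 rad/s and z of narrow_carrier_crown in the frame of bar_mid between 0.002 and 0.013 m and x of narrow_carrier_crown in the frame of bar_mid between -0.012 and 0.012 m and horizontal distance between wide_carrier and fan below 0.2 m and horizontal distance between narrow_carrier and fan above 0.25 m), for 0.3 s.
2. the slider grip stands level with the pointer (y of fan_slider_top in the frame of pointer between -0.007 and 0.007 m and velocity of joint fan_slider between -0.01 and 0.01 m/s), for 0.2 s.
At the end, for the whole second after the job is handed in: Both carriers hang still astride the bar: crown on it (5 mm), centred (12 mm), upright and square to it (0.2 rad); the wide one's centre within 200 mm of the fan, the narrow one's over 250 mm from it; slider grip still and level with the pointer (7 mm along the track) (all of step 1 and all of step 2); the robot touches nothing.
It fails at once if the jar, tin, mould or scraper is shifted by more than 30 mm (distance of any of jar, tin, mould, scraper from where it was at the start of the episode above 0.03 m).
It fails at once if the wide carrier is dropped (falls free of the fingers faster than 0.8 m/s) (linear speed of wide_carrier above 0.8 m/s and contact force between each of the arm, the fingers and wide_carrier below 0.05 N).
It fails at once if the narrow carrier is dropped (falls free of the fingers faster than 0.8 m/s) (linear speed of narrow_carrier above 0.8 m/s and contact force between each of the arm, the fingers and narrow_carrier below 0.05 N).
It also fails if it takes over 64 s, if anything falls off the work surface, if the arm or the gripper's body presses on something with over 40 N, if the wrist force passes 120 N, or if a joint passes its speed limit or range.

## Working session

There is one attempt and no reset: what is moved stays moved. The work goes in short steps, Python scripts to look and compute and a tool call to move; the robot and the scene stay as the last step left them, time stands still between calls to the robot, and variables do not carry over. Pictures are saved under pics/ and viewed, at most 10 in all, crops included, and the job is handed in when it is done.

Besides the shell and the picture viewer there is one more tool, called after "Call:" as name(argument=value, ...) on one line, values as JSON. arm_command: Moves the arm, as the interface text tells. Its arguments: {"type":"object","properties":{"moves":{"type":"array"},"fingers":{"type":"number"},"squeeze":{"type":"number"}},"required":["moves"]}

```bash
mkdir -p pics; ls; python3 - <<'E'
from bench import r
import cv2, numpy as np
for n in("scene","top"):
    im=r.camera(n); cv2.imwrite(f"pics/{n}0.png",im[:,:,::-1]); print(n,r.camera_info(n))
s=r.read_state(); print(s)
E
```

```text
pics
scene {'fx': 414.22737193328743, 'fy': 414.22737193328743, 'cx': 275.40024048439784, 'cy': 201.48111542050128, 'origin': array([0.856748  , 0.62330456, 0.92374893]), 'attitude': array([0.10080955, 0.3550682 , 0.89273262, 0.2584424 ])}
top {'fx': 505.7833831229034, 'fy': 505.7833831229034, 'cx': 275.333284235481, 'cy': 218.46616525670012, 'origin': array([0.27247166, 0.00265502, 1.59638789]), 'attitude': array([-0.04372087,  0.05406072,  0.70910452, -0.70166708])}
{'time': 0.1, 'joint_positions': array([-1.15963771,  0.33277325, -0.06471908,  1.46085713,  0.02159352,
        1.34986913, -0.08846921]), 'joint_vel': array([ 5.73746023e-04,  1.75350184e-03,  3.72545418e-05, -2.95218783e-03,
       -9.27938843e-04, -1.85843349e-03,  7.23950563e-04]), 'joint_torque': array([ 2.56272935e-03, -6.24544287e+01,  2.54454254e-02, -3.90717709e+01,
       -6.13530586e-02,  3.66135396e-02,  2.66724703e-05]), 'ee_pos': array([0.26252644, 0.56682006, 0.22185575]), 'eef_rot': array([ 2.15150525e-01,  9.76580711e-01, -5.95792229e-04, -1.09900689e-04]), 'ft_force': array([-0.0547692 , -0.01355782, -0.37057416]), 'torque': array([0.03243722, 0.00662027, 0.01279686]), 'grip_force': 0.0, 'width': 0.08708713345975351}
```

View pics/scene0.png

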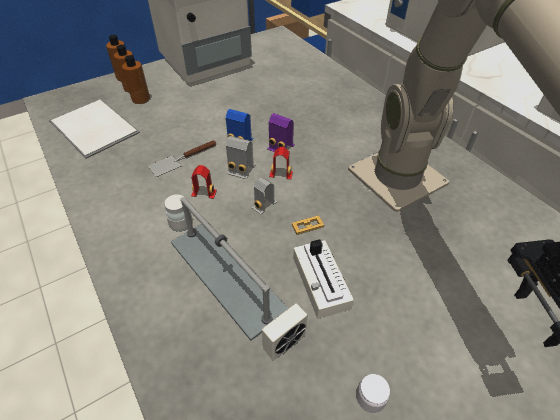

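View pics/top0.png

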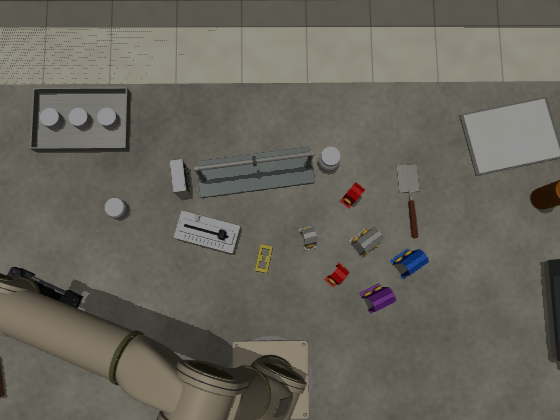

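Grey wide carrier: scene (240,157), top (366,241), flanked by the blue (238,125) and purple (281,132) look-alikes. Grey narrow carrier: scene (263,195), top (309,237), with red look-alikes at (203,183) and (281,163). The fan is at the bar's left end in the top view (178,175) and the jar at the right end. I'll confirm this in an enlarged crop.

```bash
cat > h.py <<'E'
import numpy as np
from scipy.spatial.transform import Rotation as R
from bench import r
I={n:r.camera_info(n) for n in("scene","top")}
def ray(n,u,v):
    i=I[n]; d=R.from_quat(i["attitude"]).apply([(u-i["cx"])/i["fx"],-(v-i["cy"])/i["fy"],-1]); return np.array(i["origin"]),d
def onz(n,u,v,z):
    o,d=ray(n,u,v); return o+d*(z-o[2])/d[2]
def proj(n,p):
    i=I[n]; q=R.from_quat(i["attitude"]).inv().apply(np.array(p)-i["origin"]); return np.array([i["cx"]+i["fx"]*q[...,0]/-q[...,2], i["cy"]-i["fy"]*q[...,1]/-q[...,2]]).T
def tri(a,b):
    (o,d),(p,e)=ray("scene",*a),ray("top",*b); d=d/np.linalg.norm(d); e=e/np.linalg.norm(e)
    s=np.linalg.lstsq(np.c_[d,-e],p-o,rcond=None)[0]; A,B=o+s[0]*d,p+s[1]*e
    return (A+B)/2,np.linalg.norm(A-B)
E
python3 - <<'E'
import cv2,numpy as np
s=cv2.imread("pics/scene0.png");t=cv2.imread("pics/top0.png")
def crop(im,x0,y0,w,h,k):
    c=cv2.resize(im[y0:y0+h,x0:x0+w],None,fx=k,fy=k,interpolation=cv2.INTER_CUBIC)
    for x in range(-(-x0//10)*10,x0+w,10):
        cv2.line(c,(int((x-x0)*k),0),(int((x-x0)*k),5),(0,255,255),1); 
        if x%20==0: cv2.putText(c,str(x),(int((x-x0)*k),15),0,.35,(0,255,255),1)
    for y in range(-(-y0//10)*10,y0+h,10):
        cv2.line(c,(0,int((y-y0)*k)),(5,int((y-y0)*k)),(0,255,255),1); cv2.putText(c,str(y),(6,int((y-y0)*k)+4),0,.35,(0,255,255),1)
    return c
a=np.hstack([crop(s,215,105,80,110,5),crop(t,290,215,80,110,5)[:, :400]])
cv2.imwrite("pics/c1.png",a)
b=np.vstack([crop(s,165,180,200,175,4)[:, :800]])[:600]; 
cv2.imwrite("pics/c2.png",cv2.resize(b,(800,600)) if b.shape[0]!=600 else b)
cv2.imwrite("pics/c3.png",crop(t,165,140,180,120,4.4))
E
```

```text
(no output)
```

View pics/c1.png

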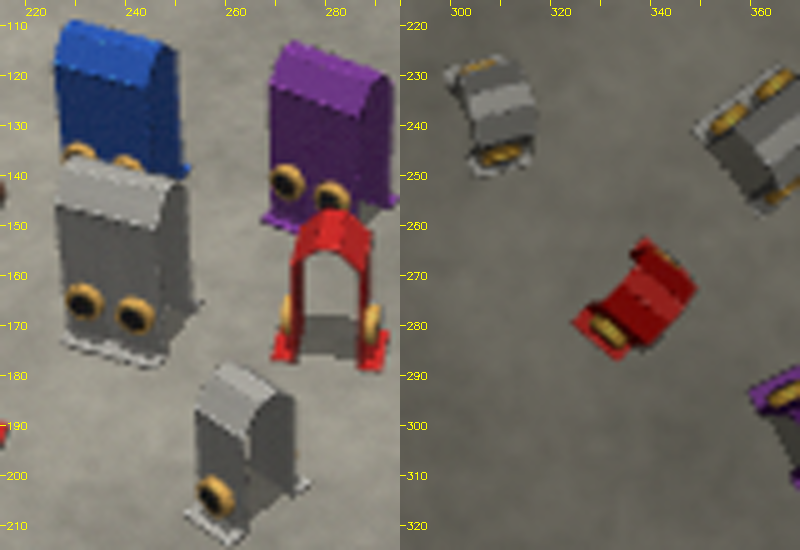

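View pics/c3.png

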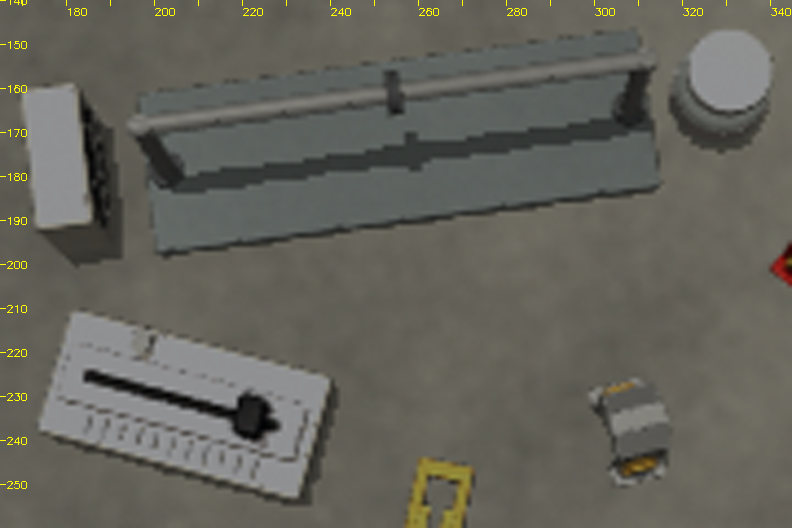

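Confirmed: the grey pair are the targets (wide has two rings per leg, narrow has one). Top view: narrow crown strip ~(308,236), collar (254,161), bar ends (194,168) and (312,153), grip (222,235), pointer (197,219).

```bash
python3 - <<'E'
from h import *
import cv2
t=cv2.imread("pics/top0.png"); g=cv2.cvtColor(t,cv2.COLOR_BGR2GRAY)
hsv=cv2.cvtColor(t,cv2.COLOR_BGR2HSV)
def blob(x0,y0,x1,y1,m,z,name,near=None):
    mm=np.zeros_like(g); mm[y0:y1,x0:x1]=m[y0:y1,x0:x1]*1
    n,l,st,c=cv2.connectedComponentsWithStats(mm,connectivity=4)
    for k in range(1,n):
        if st[k,4]<15: continue
        ys,xs=np.where(l==k); P=np.array([onz("top",x,y,z)[:2] for x,y in zip(xs,ys)])
        rc=cv2.minAreaRect((P*1000).astype(np.float32)); cc=P.mean(0)
        w,V=np.linalg.eigh(np.cov(P.T)); a=np.degrees(np.arctan2(V[1,1],V[0,1]))
        print(name,"px",c[k].round(1),st[k,4],"xy",cc.round(4),"long axis deg",round(a,1),"rect mm",np.round(rc[1],0))
lo=(hsv[:,:,1]<40).astype(np.uint8)
print(g[236,308],g[245,300],g[240,366])
blob(296,226,320,252,(g>125)*lo,.100,"narrow")
blob(348,222,386,258,(g>125)*lo,.125,"wide")
blob(170,155,192,200,(g>140)*lo,.100,"fan top")
blob(235,225,250,245,(g>250)*lo,.1,"x")
a=onz("top",195,168,.148);b=onz("top",311,153.5,.148);c=onz("top",254,161,.163)
print("bar",a,b,(a+b)/2,"len",np.linalg.norm(a-b),"ang",np.degrees(np.arctan2(*(b-a)[:2][::-1])),"collar",c)
for n,p,z in(("slider top top",(222,234),.1045),("pointer",(197.5,218),.06)): print(n,onz("top",*p,z))
print("box", [onz("top",*p,.05)[:2].round(3) for p in((180.5,211),(240,226),(232,253),(174,237))])
m=cv2.inRange(g,0,45); 
s=cv2.imread("pics/scene0.png")
print("wide crown scene", onz("scene",238,147,.125), "narrow", onz("scene",262.3,184,.1))
E
```

```text
131 95 124
narrow px [309.8 234.4] 46 xy [ 0.4318 -0.1226] long axis deg 104.7 rect mm [12. 35.]
fan top px [177.  174.9] 349 xy [0.6164 0.2747] long axis deg -172.8 rect mm [95. 34.]
bar [0.62543231 0.21359289 0.148     ] [ 0.66641617 -0.12709213  0.148     ] [0.64592424 0.04325038 0.148     ] len 0.3431413111757122 ang -83.14037434840128 collar [0.64121404 0.04054641 0.163     ]
slider top top [0.43523572 0.13806875 0.1045    ]
pointer [0.49008404 0.21714741 0.06      ]
box [array([0.514, 0.271]), array([0.465, 0.088]), array([0.383, 0.112]), array([0.433, 0.29 ])]
wide crown scene [ 0.43239837 -0.26798704  0.125     ] narrow [ 0.44017482 -0.11337444  0.1       ]
```

```bash
cat >> h.py <<'E'
def plan(x,y,z,yaw,lim=3.8):
    "yaw: world angle (deg) of the tool y line; prints turn, then the shift in tool axes (cm)"
    s=r.read_state(); Q=R.from_quat(s["eef_rot"]).as_matrix()
    a=np.degrees(np.arctan2(Q[1,1],Q[0,1])); d=(yaw-a+90)%180-90; turn=-d
    Rt=Q@R.from_euler("z",turn,degrees=True).as_matrix()
    sh=Rt.T@(np.array([x,y,z])-s["ee_pos"])*100
    print("t",round(s["time"],2),"tcp",s["ee_pos"].round(4),"yaw",round(a,1),"j7",s["joint_positions"][6].round(2),"turn",round(turn,1),"rows",round(abs(turn)/7.1,1),"shift cm",sh.round(2),"rows",round(np.linalg.norm(sh)/lim,1))
E
python3 - <<'E'
from h import *
import cv2
t=cv2.imread("pics/top0.png"); s=cv2.imread("pics/scene0.png")
def crop(im,x0,y0,w,h,k):
    c=cv2.resize(im[y0:y0+h,x0:x0+w],None,fx=k,fy=k,interpolation=cv2.INTER_CUBIC)
    for x in range(-(-x0//5)*5,x0+w,5): cv2.putText(c,str(x),(int((x-x0+.5)*k),12),0,.35,(0,255,255),1);cv2.line(c,(int((x-x0+.5)*k),14),(int((x-x0+.5)*k),20),(0,255,255))
    for y in range(-(-y0//5)*5,y0+h,5): cv2.putText(c,"-"+str(y),(0,int((y-y0+.5)*k)+4),0,.35,(0,255,255),1)
    return c
cv2.imwrite("pics/c4.png",np.hstack([crop(t,345,218,40,45,10),crop(t,293,218,30,45,10)]))
plan(.432,-.123,.2,14.7)
E
```

```text
t 0.1 tcp [0.2625 0.5668 0.2219] yaw 65.2 j7 -0.09 turn 50.5 rows 7.1 shift cm [-71.02  -1.11   2.25] rows 18.7
```

View pics/c4.png

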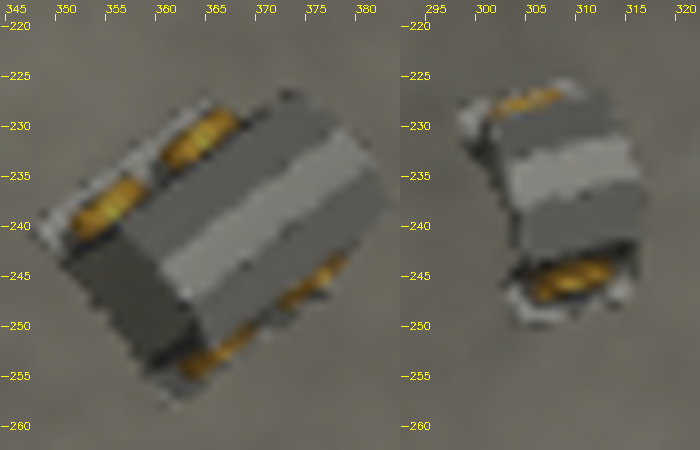

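The crop shows the wide crown strip centred at px (371.3,238.7), running (180,-136), and the narrow one at (309.6,234.4), running (124,-29). This matches the mask.

```bash
python3 - <<'E'
from h import *
def strip(c,d,z,L):
    c=np.array(c);d=np.array(d)/20; a,b=onz("top",*(c-d),z),onz("top",*(c+d),z); v=b-a
    print(((a+b)/2).round(4),"len",np.linalg.norm(v).round(3),L,"y-axis deg",np.degrees(np.arctan2(v[1],v[0])).round(1))
strip((371.3,238.7),(184,-136),.125,.07); strip((309.7,234.4),(124,-29),.1,.038)
print("blue/purple centre approx",onz("top",411,263,.125),onz("top",380,298,.125))
E
```

```text
[ 0.4148 -0.3006  0.125 ] len 0.068 0.07 y-axis deg -54.6
[ 0.4319 -0.1223  0.1   ] len 0.038 0.038 y-axis deg -77.4
blue/purple centre approx [ 0.34257037 -0.41377108  0.125     ] [ 0.24295173 -0.31917351  0.125     ]
```

Call:
arm_command(moves=[0,0,0,7.1,0,0,0,7.1,0,0,0,7.1,0,0,0,7.1,0,0,0,7.1,0,0,0,7.1,0,0,0,7.1])

```text
time: 0.68
ee_pos: [0.2626, 0.5669, 0.2221]
eef_rot: [0.608, 0.794, -0.0, 0.0]
ft_force: [0.3, 1.1, -0.7]
width: 0.0871
grip_force: 0.0
```

```bash
python3 -c "
from h import *
plan(.432,-.122,.2,13.5)"
```

```text
t 0.68 tcp [0.2626 0.5669 0.2221] yaw 15.1 j7 -0.93 turn 1.6 rows 0.2 shift cm [-70.94   0.39   2.26] rows 18.7
```

Call:
arm_command(moves=[0,0,0,1.6,-3.7,0,0,0,-3.7,0,0,0,-3.7,0,0,0,-3.7,0,0,0,-3.7,0,0,0,-3.7,0,0,0,-3.7,0,0,0,-3.7,0,0,0,-3.7,0,0,0,-3.7,0,0,0,-3.7,0,0,0])

```text
time: 1.68
ee_pos: [0.36, 0.1701, 0.2224]
eef_rot: [0.617, 0.787, 0.0, -0.0]
ft_force: [1.1, -0.4, 0.5]
width: 0.0871
grip_force: 0.0
```

Call:
arm_command(moves=[-3.7,0,0.3,0,-3.7,0,0.3,0,-3.7,0,0.3,0,-3.7,0,0.3,0,-3.7,0.1,0.3,0,-3.7,0.1,0.3,0,-3.7,0.1,0.3,0,-3.7,0.1,0.1,0,-0.6,0,0,0,0,0,0,0])

```text
time: 2.52
ee_pos: [0.4361, -0.1226, 0.2004]
eef_rot: [0.618, 0.786, -0.0, 0.0]
ft_force: [-0.0, 1.1, 0.3]
width: 0.0869
grip_force: 0.0
```

```bash
python3 - <<'E'
from h import *
import cv2
plan(.432,-.122,.2,13.5)
s=r.camera("scene"); cv2.imwrite("pics/s2.png",cv2.resize(s[80:290,150:430,::-1],None,fx=2.8,fy=2.8,interpolation=cv2.INTER_CUBIC))
E
```

```text
t 2.52 tcp [ 0.4361 -0.1226  0.2004] yaw 13.6 j7 0.34 turn 0.1 rows 0.0 shift cm [ 0.15 -0.38  0.04] rows 0.1
```

View pics/s2.png

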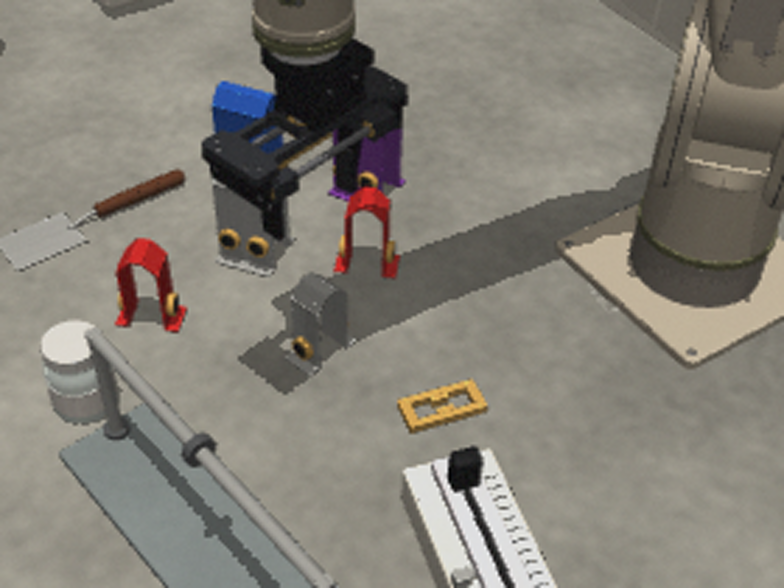

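The narrow carrier stands free below the open fingers, and neither red look-alike is in their way. I'll descend and grip.

Call:
arm_command(moves=[0.15,-0.4,2.5,0,0,0,3,0,0,0,3,0,0,0,3,0,0,0,2.5,0,0,0,1.4,0,0,0,0,0,0,0,0,0])

```text
time: 3.23
ee_pos: [0.4314, -0.1186, 0.0462]
eef_rot: [0.616, 0.788, -0.001, -0.001]
ft_force: [-0.8, 0.1, 0.3]
width: 0.0871
grip_force: 0.0
```

Call:
arm_command(moves=[0,0,0,0,0,0,0,0,0,0,0,0,0,0,0,0,0,0,0,0,0,0,0,0], fingers=30, squeeze=15)

```text
time: 3.73
ee_pos: [0.4322, -0.1197, 0.0468]
eef_rot: [0.617, 0.787, 0.0, 0.0]
ft_force: [-0.3, 0.4, 0.0]
width: 0.0552
grip_force: 0.0
```

Call:
arm_command(moves=[0,0,0,0,0,0,0,0,0,0,0,0,0,0,0,0,0,0,0,0], fingers=0, squeeze=15)

```text
time: 4.15
ee_pos: [0.4317, -0.1198, 0.0465]
eef_rot: [0.617, 0.787, -0.0, -0.0]
ft_force: [-2.6, 0.0, 5.3]
width: 0.0461
grip_force: 15.0
```

Call:
arm_command(moves=[0,0,-1,0,0,0,-2,0,0,0,-3,0,0,0,-3,0,0,0,-3,0,0,0,-3,0,0,0,-3,0,0,0,-1,0,0,0,0,0,0,0,0,0])

```text
time: 4.98
ee_pos: [0.4318, -0.1197, 0.2355]
eef_rot: [0.617, 0.787, 0.0, -0.0]
ft_force: [-0.1, -0.2, -2.8]
width: 0.0459
grip_force: 15.0
```

```bash
python3 - <<'E'
from h import *
import cv2
s=r.camera("scene"); t=r.camera("top")
cv2.imwrite("pics/s3.png",np.hstack([cv2.resize(s[80:330,150:390,::-1],None,fx=2,fy=2),cv2.resize(t[130:280,225:345,::-1],(400,500))[:, :320]]))
m=np.array([.6436,.042]); u=np.array([np.cos(np.radians(96.9)),np.sin(np.radians(96.9))])
print("wide place",m+.084*u,"narrow place",m-.084*u)
p=m-.084*u; plan(*p,.24,6.9)
# bar angle/centre from scene view
for n,q in(("collar",(220.5,240.5)),):print(onz("scene",*q,.163))
E
```

```text
wide place [0.63350851 0.12539162] narrow place [ 0.65369149 -0.04139162]
t 5.08 tcp [ 0.4311 -0.1197  0.2347] yaw 13.8 j7 0.3 turn 6.9 rows 1.0 shift cm [ 5.1  23.03 -0.59] rows 6.2
[0.65047528 0.05190191 0.163     ]
```

View pics/s3.png

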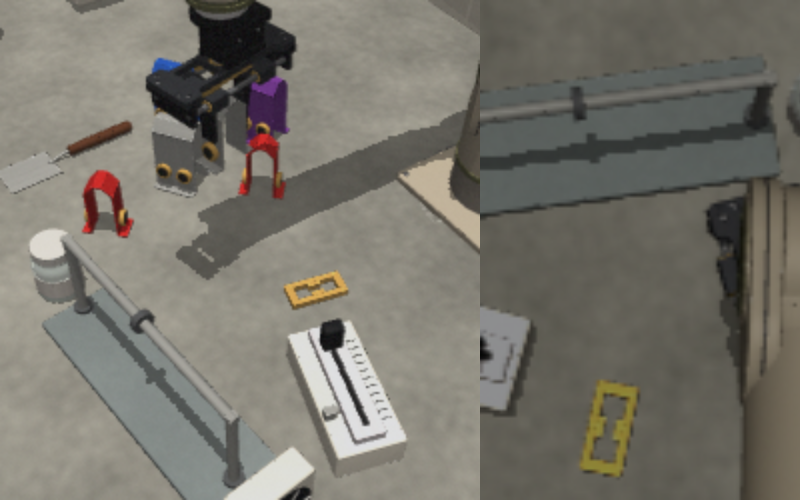

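Narrow carrier is held and clear of everything. Checking the collar across both views.

```bash
python3 - <<'E'
from h import *
print(tri((220.5,240),(254,161)))
print("top ",onz("top",254,161,.148),"scene",onz("scene",220.5,240,.148))
for a,b in(((190,207.5),(306,154.3)),((260,279.5),(200,167.2))): print("bar pts scene",onz("scene",*a,.148),"top",onz("top",*b,.148))
E
```

```text
(array([0.6454436 , 0.04052512, 0.14896462]), np.float64(0.001436939455075114))
top  [0.64507283 0.04094293 0.148     ] scene [0.64572627 0.0392979  0.148     ]
bar pts scene [ 0.66362316 -0.09564528  0.148     ] top [ 0.66410732 -0.11229373  0.148     ]
bar pts scene [0.62252673 0.18320631 0.148     ] top [0.62771112 0.19901539 0.148     ]
```

Call:
arm_command(moves=[0,0,0,6.8,0.8,3.7,-0.1,0,0.8,3.7,-0.1,0,0.8,3.7,-0.1,0,0.8,3.7,-0.1,0,0.8,3.7,-0.1,0,0.8,3.7,0,0,0.4,1,0,0,0,0,0,0,0,0,0,0])

```text
time: 5.92
ee_pos: [0.6554, -0.0402, 0.2388]
eef_rot: [0.662, 0.749, -0.002, -0.001]
ft_force: [-1.7, -0.7, -2.6]
width: 0.0463
grip_force: 15.0
```

```bash
python3 - <<'E'
from h import *
plan(.6557,-.043,.12,7)
E
```

```text
t 5.92 tcp [ 0.6554 -0.0402  0.2388] yaw 7.0 j7 0.37 turn 0.0 rows 0.0 shift cm [-0.26  0.05 11.88] rows 3.1
```

Aligned. Lowering to just above the bar, then slowly until contact.

Call:
arm_command(moves=[-0.3,0,2,0,0,0,3,0,0,0,3,0,0,0,2,0,0,0,1.5,0,0,0,0.5,0,0,0,0,0,0,0,0,0])

```text
time: 6.58
ee_pos: [0.656, -0.0433, 0.1223]
eef_rot: [0.663, 0.749, 0.0, 0.0]
ft_force: [1.1, 0.6, -1.5]
width: 0.046
grip_force: 15.0
```

Call:
arm_command(moves=[0,0,0.4,0,0,0,0.4,0,0,0,0.3,0,0,0,0.2,0,0,0,0,0,0,0,0,0])

```text
time: 7.08
ee_pos: [0.6562, -0.0427, 0.1085]
eef_rot: [0.662, 0.749, -0.0, -0.0]
ft_force: [0.0, 0.9, -2.8]
width: 0.046
grip_force: 15.0
```

Call:
arm_command(moves=[0,0,0.15,0,0,0,0.15,0,0,0,0.1,0,0,0,0,0,0,0,0,0])

```text
time: 7.5
ee_pos: [0.6563, -0.0428, 0.1047]
eef_rot: [0.662, 0.749, 0.0, 0.0]
ft_force: [-0.0, 0.2, -0.9]
width: 0.046
grip_force: 15.0
```

```bash
python3 - <<'E'
from h import *
import cv2
s=r.camera("scene"); t=r.camera("top")
cv2.imwrite("pics/s4.png",np.hstack([cv2.resize(s[150:310,150:300,::-1],None,fx=3,fy=3,interpolation=2),cv2.resize(t[130:230,225:340,::-1],(345,300))[:, :320].repeat(1,0).copy() if 0 else cv2.copyMakeBorder(cv2.resize(t[130:230,235:340,::-1],(315,300)),0,180,0,0,0)]))
s=r.read_state(); print(s["ft_force"],s["ee_pos"])
E
```

```text
[-0.94837246 -0.26209166 -0.67770024] [ 0.65631173 -0.04273925  0.10465214]
```

View pics/s4.png

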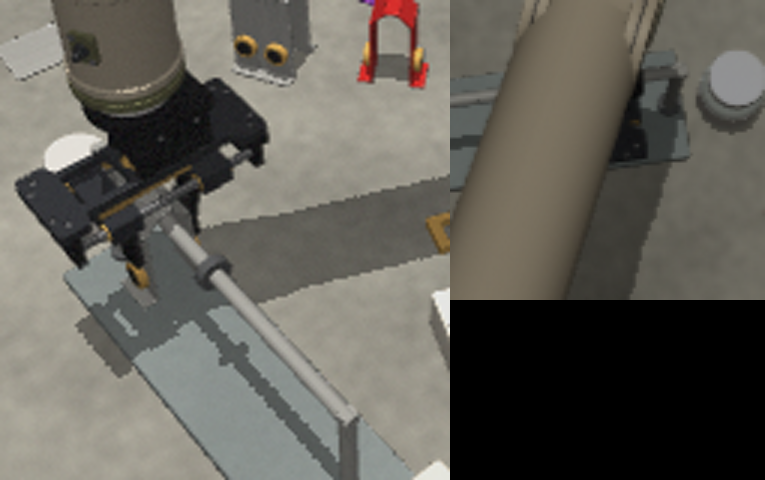

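The bar runs in through the saddle beneath the crown, and the load on the wrist has dropped about 2 N, so the crown is touching. A hair lower, then a gentle release.

Call:
arm_command(moves=[0,0,0.1,0,0,0,0,0,0,0,0,0])

```text
time: 7.85
ee_pos: [0.6564, -0.0428, 0.1045]
eef_rot: [0.662, 0.749, 0.0, 0.0]
ft_force: [-3.7, -0.5, 7.9]
width: 0.0462
grip_force: 15.1
```

Call:
arm_command(moves=[0,0,0,0,0,0,0,0,0,0,0,0,0,0,0,0,0,0,0,0], fingers=85)

```text
time: 8.27
ee_pos: [0.6562, -0.0427, 0.1034]
eef_rot: [0.662, 0.749, -0.0, -0.0]
ft_force: [0.1, 0.5, 0.2]
width: 0.0702
grip_force: 0.0
```

Call:
arm_command(moves=[0,0,-1,0,0,0,-2,0,0,0,-3,0,0,0,-3,0,0,0,-3,0,0,0,-1,0,0,0,0,0])

```text
time: 8.85
ee_pos: [0.6575, -0.0433, 0.2374]
eef_rot: [0.662, 0.749, 0.002, 0.002]
ft_force: [0.1, -1.0, -0.8]
width: 0.074
grip_force: 0.0
```

```bash
python3 - <<'E'
from h import *
plan(.4148,-.3006,.23,35.4)
E
```

```text
t 8.85 tcp [ 0.6575 -0.0433  0.2374] yaw 7.0 j7 0.38 turn -28.4 rows 4.0 shift cm [ -6.91 -34.69   0.61] rows 9.3
```

Call:
arm_command(moves=[0,0,0,-7.1,0,0,0,-7.1,0,0,0,-7.1,0,0,0,-7.1,-0.7,-3.5,0,0,-0.7,-3.5,0,0,-0.7,-3.5,0,0,-0.7,-3.5,0,0,-0.7,-3.5,0,0,-0.7,-3.5,0,0,-0.7,-3.5,0,0,-0.7,-3.5,0,0])

```text
time: 9.85
ee_pos: [0.4588, -0.2514, 0.2326]
eef_rot: [0.458, 0.889, 0.0, -0.001]
ft_force: [0.8, -0.3, 1.2]
width: 0.074
grip_force: 0.0
```

Call:
arm_command(moves=[-0.7,-3.5,0,0,-0.6,-3.2,0,0,0,0,0,0,0,0,0,0])

```text
time: 10.18
ee_pos: [0.412, -0.3012, 0.2331]
eef_rot: [0.46, 0.888, 0.0, -0.0]
ft_force: [0.9, 0.9, -0.1]
width: 0.0742
grip_force: 0.0
```

```bash
python3 - <<'E'
from h import *
import cv2
plan(.4148,-.3006,.066,35.4)
s=r.camera("scene"); t=r.camera("top")
cv2.imwrite("pics/s5.png",np.hstack([cv2.resize(s[90:290,150:310,::-1],None,fx=2.5,fy=2.5,interpolation=2),cv2.resize(t[130:330,225:385,::-1],(400,500))]))
E
```

```text
t 10.18 tcp [ 0.412  -0.3012  0.2331] yaw 35.2 j7 1.23 turn -0.2 rows 0.0 shift cm [-0.12  0.25 16.71] rows 4.4
```

View pics/s5.png

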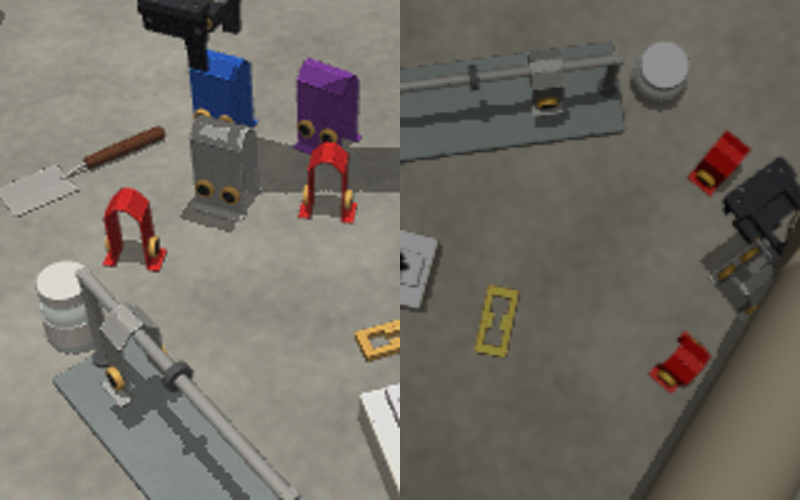

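The narrow carrier hangs squarely on the far half. The gripper is over the grey wide one. Descend to TCP 0.070.

Call:
arm_command(moves=[-0.1,0.25,2.3,0,0,0,3,0,0,0,3,0,0,0,3,0,0,0,2.5,0,0,0,1.5,0,0,0,1,0,0,0,0,0,0,0,0,0])

```text
time: 11.03
ee_pos: [0.4166, -0.2992, 0.0706]
eef_rot: [0.458, 0.889, -0.0, -0.0]
ft_force: [-0.4, -0.7, 0.5]
width: 0.0739
grip_force: 0.0
```

Call:
arm_command(moves=[0,0,0,0,0,0,0,0,0,0,0,0,0,0,0,0,0,0,0,0,0,0,0,0,0,0,0,0,0,0,0,0], fingers=0, squeeze=20)

```text
time: 11.7
ee_pos: [0.416, -0.2999, 0.0706]
eef_rot: [0.458, 0.889, -0.0, 0.0]
ft_force: [-2.8, -1.1, 1.8]
width: 0.0458
grip_force: 20.0
```

Call:
arm_command(moves=[0,0,-1,0,0,0,-2,0,0,0,-3,0,0,0,-3,0,0,0,-3,0,0,0,-3,0,0,0,-3,0,0,0,-1.5,0,0,0,0,0,0,0,0,0])

```text
time: 12.53
ee_pos: [0.4163, -0.2992, 0.2655]
eef_rot: [0.458, 0.889, 0.001, 0.0]
ft_force: [0.8, -0.3, -3.6]
width: 0.0459
grip_force: 20.0
```

```bash
python3 - <<'E'
from h import *
plan(.635,.124,.265,7)
E
```

```text
t 12.53 tcp [ 0.4163 -0.2992  0.2655] yaw 35.5 j7 1.21 turn 28.5 rows 4.0 shift cm [39.34 26.87  0.1 ] rows 12.5
```

Call:
arm_command(moves=[0,0,0,7,0,0,0,7,0,0,0,7,0,0,0,7,0,0,0,0.5,3,2.05,0,0,3,2.05,0,0,3,2.05,0,0,3,2.05,0,0,3,2.05,0,0,3,2.05,0,0])

```text
time: 13.45
ee_pos: [0.5164, -0.104, 0.2642]
eef_rot: [0.661, 0.75, -0.0, -0.001]
ft_force: [0.0, -0.2, -4.6]
width: 0.046
grip_force: 20.1
```

Call:
arm_command(moves=[3,2.05,0,0,3,2.05,0,0,3,2.05,0,0,3,2.05,0,0,3,2.05,0,0,3,2.05,0,0,3,2.05,0,0,0.3,0.2,0,0,0,0,0,0,0,0,0,0])

```text
time: 14.28
ee_pos: [0.6347, 0.1229, 0.2636]
eef_rot: [0.662, 0.75, -0.002, -0.0]
ft_force: [-0.1, -1.3, -2.6]
width: 0.0456
grip_force: 20.0
```

```bash
python3 - <<'E'
from h import *
plan(.635,.124,.12,7)
E
```

```text
t 14.28 tcp [0.6347 0.1229 0.2636] yaw 7.1 j7 0.04 turn 0.1 rows 0.0 shift cm [ 0.13  0.09 14.36] rows 3.8
```

Call:
arm_command(moves=[0.1,0,2,0,0,0,3,0,0,0,3,0,0,0,3,0,0,0,2,0,0,0,1.2,0,0,0,0,0,0,0,0,0])

```text
time: 14.95
ee_pos: [0.6351, 0.1232, 0.124]
eef_rot: [0.663, 0.749, -0.0, 0.0]
ft_force: [0.4, -0.0, -4.0]
width: 0.046
grip_force: 20.0
```

Call:
arm_command(moves=[0,0,0.4,0,0,0,0.4,0,0,0,0.3,0,0,0,0.2,0,0,0,0.2,0,0,0,0.1,0,0,0,0,0,0,0,0,0])

```text
time: 15.62
ee_pos: [0.6351, 0.124, 0.1076]
eef_rot: [0.663, 0.749, 0.0, -0.0]
ft_force: [0.0, -0.4, -2.6]
width: 0.0458
grip_force: 20.0
```

Call:
arm_command(moves=[0,0,0.15,0,0,0,0.15,0,0,0,0.1,0,0,0,0,0,0,0,0,0])

```text
time: 16.03
ee_pos: [0.6352, 0.1241, 0.1038]
eef_rot: [0.663, 0.749, 0.0, 0.0]
ft_force: [-1.2, 0.8, -1.0]
width: 0.0462
grip_force: 20.0
```

Call:
arm_command(moves=[0,0,0.1,0,0,0,0,0,0,0,0,0])

```text
time: 16.28
ee_pos: [0.6353, 0.1245, 0.1035]
eef_rot: [0.663, 0.749, 0.001, -0.0]
ft_force: [-4.4, 0.8, 6.0]
width: 0.0456
grip_force: 20.0
```

Call:
arm_command(moves=[0,0,0,0,0,0,0,0,0,0,0,0,0,0,0,0,0,0,0,0], fingers=85)

```text
time: 16.7
ee_pos: [0.6351, 0.124, 0.1025]
eef_rot: [0.663, 0.749, 0.0, 0.0]
ft_force: [-0.9, -0.5, -0.7]
width: 0.07
grip_force: 0.0
```

Call:
arm_command(moves=[0,0,-1,0,0,0,-2,0,0,0,-3,0,0,0,-3,0,0,0,-3,0,0,0,-2,0,0,0,0,0])

```text
time: 17.28
ee_pos: [0.637, 0.1239, 0.2484]
eef_rot: [0.663, 0.749, 0.003, 0.002]
ft_force: [0.6, 0.1, -0.9]
width: 0.0739
grip_force: 0.0
```

```bash
python3 - <<'E'
from h import *
import cv2
# slider & pointer, from the start top picture (c3) : box corners at z .05
C=np.array([onz("top",*p,.05)[:2] for p in((180.5,211),(240,226),(232,253),(174,237))]); c=C.mean(0)
e=(C[0]+C[3]-C[1]-C[2]); e/=np.linalg.norm(e); print("box",c,"yaxis",np.degrees(np.arctan2(e[1],e[0])),"sizes",np.linalg.norm(C[0]-C[1]),np.linalg.norm(C[1]-C[2]))
t=cv2.imread("pics/top0.png"); sc=cv2.imread("pics/scene0.png")
def z(im,x0,y0,w,h,k):
    a=cv2.resize(im[y0:y0+h,x0:x0+w],None,fx=k,fy=k,interpolation=2)
    for x in range(-(-x0//5)*5,x0+w,5): cv2.putText(a,str(x),(int((x-x0+.5)*k),10),0,.3,(0,0,255),1);cv2.line(a,(int((x-x0+.5)*k),12),(int((x-x0+.5)*k),18),(0,0,255))
    for y in range(-(-y0//5)*5,y0+h,5): cv2.putText(a,"-"+str(y),(0,int((y-y0+.5)*k)+4),0,.3,(0,0,255),1)
    return a
n=r.camera("scene")[:,:,::-1]
A=z(t,172,206,70,50,6); B=z(sc,290,235,62,80,6)[:, :372]; D=cv2.resize(n[170:335,160:330],(420,300))
cv2.imwrite("pics/s6.png",np.hstack([np.vstack([A,np.zeros((180,420,3),np.uint8)]) if 0 else np.vstack([A,cv2.resize(D,(420,280))])[:580],np.vstack([B,np.zeros((100,372,3),np.uint8)])]))
E
```

```text
box [0.44878377 0.19025179] yaxis 74.60950023667735 sizes 0.18961952290089645 0.08642620241219094
```

View pics/s6.png

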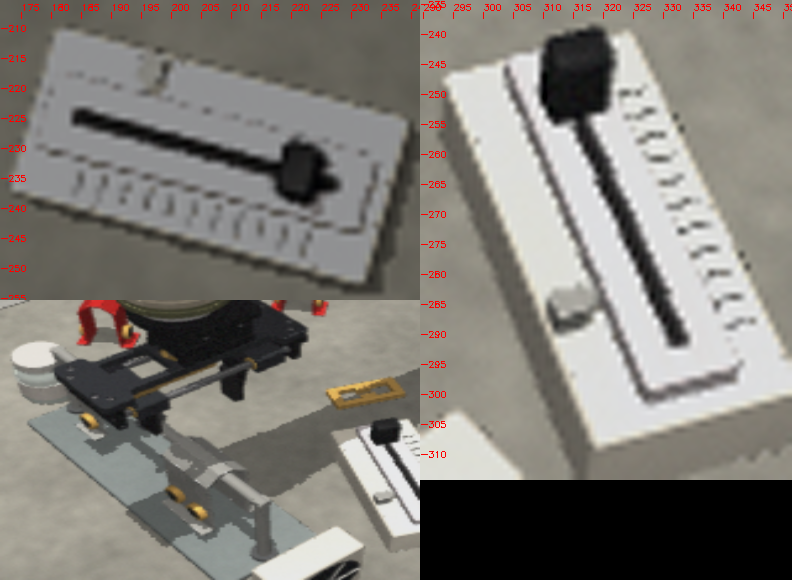

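Wide carrier hangs on the fan's half. Grip at top px (221,234) and scene (314.5,247). Pointer at top px (197,218) and scene (315,284).

```bash
python3 - <<'E'
from h import *
import cv2
c=np.array([.44878,.19025]);a=np.radians(74.6);e=np.array([np.cos(a),np.sin(a)]);x=np.array([e[1],-e[0]])
f=lambda p:(((p[:2]-c)@x).round(4),((p[:2]-c)@e).round(4))
for n,q,z in(("top",(196.9,217.5),.064),("scene",(315.2,284.2),.064),("top",(221,234.2),.1045),("scene",(316,241.5),.1045)): print(n,q,onz(n,*q,z).round(4),f(onz(n,*q,z)))
# slot ends and scene box corners
for n,q,z in(("top",(184.5,225),.064),("scene",(332.5,291.5),.064),("scene",(319,308.5),.05),("scene",(294,247.5),.05)): print("ref",n,f(onz(n,*q,z)))
t=cv2.cvtColor(cv2.imread("pics/top0.png"),6);s=cv2.cvtColor(cv2.imread("pics/scene0.png"),6)
print(t[213:224,192:203]);print(s[280:292,308:324])
plan(.434,.136,.2,74.6)
E
```

```text
top (196.9, 217.5) [0.4911 0.2184 0.064 ] (np.float64(0.0333), np.float64(0.0384))
scene (315.2, 284.2) [0.492  0.2177 0.064 ] (np.float64(0.0343), np.float64(0.038))
top (221, 234.2) [0.4347 0.141  0.1045] (np.float64(-0.0005), np.float64(-0.0512))
scene (316, 241.5) [0.435  0.1382 0.1045] (np.float64(0.0006), np.float64(-0.0538))
ref top (np.float64(0.0014), np.float64(0.0685))
ref scene (np.float64(0.0022), np.float64(0.0686))
ref scene (np.float64(0.045), np.float64(0.0941))
ref scene (np.float64(0.0443), np.float64(-0.0907))
[[139 114  90  86  99 100 100 101 101 101 103]
 [145 144 144 140 124 109  64  88 101  99 103]
 [144 145 140 116 129 127 132 135 130 104  97]
 [145 144 144 137 126 127 124  85 102 140 117]
 [144 145 142 127 129 131 123  56 113 144 144]
 [144 144 138 128 129 131 124  81 144 144 145]
 [144 145 143 135 129 124  83 101 144 145 144]
 [131 144 144 141 125 114 104 113 145 144 144]
 [144 143 134 108  92 105 113 144 144 145 145]
 [145 145 144 145 145 143 130 129 120 144 144]
 [145 145 145 144 145 145 144 144 144 139 119]]
[[220 221 220 220 221 220 221 221 221 215  95 
[... 167 characters left out ...]
1 217 178 180 181 177 162 167 176 136 116 220 221 222]
 [112 208 218 180 165 164 166 168 166 165 165 138 106 203 221 221]
 [103 186 214 115 172 166 166 166 168 164 159 127  88 129 222 222]
 [100 144 207  87 115 168 166 165 172 163 119 129 115  98 181 223]
 [ 87 113 196 100  80 182 170 109  75  88 130 221 216  95 147 221]
 [ 93 104 164 136  62  80  82  84  81  89 141 221 217 149 105 213]
 [ 93  89 121 194  67  83  83  86  97 164 220 220 219 184 101 185]
 [ 93  89 104 177 145 123 157 192 220 220 221 221 221 216 114 114]
 [ 93  95  99 141 212 221 221 220 221 221 221 221 222 217 117 107]]
t 17.33 tcp [0.6362 0.1239 0.2458] yaw 6.9 j7 0.04 turn -67.7 rows 9.5 shift cm [19.84 -4.22  4.49] rows 5.5
```

Call:
arm_command(moves=[0,0,0,-7,0,0,0,-7,0,0,0,-7,0,0,0,-7,0,0,0,-7,0,0,0,-7,0,0,0,-7,0,0,0,-7,0,0,0,-7,0,0,0,-4.7])

```text
time: 18.17
ee_pos: [0.6346, 0.1239, 0.2417]
eef_rot: [0.13, 0.991, -0.0, -0.001]
ft_force: [-0.4, -0.6, 0.0]
width: 0.074
grip_force: 0.0
```

Call:
arm_command(moves=[3.3,-0.7,0,0,3.3,-0.7,0,0,3.3,-0.7,0.5,0,3.3,-0.7,1,0,3.3,-0.7,1,0,3.3,-0.7,1,0,0,0,0,0,0,0,0,0])

```text
time: 18.83
ee_pos: [0.431, 0.136, 0.2067]
eef_rot: [0.133, 0.991, 0.0, -0.001]
ft_force: [0.5, 0.4, 1.3]
width: 0.0737
grip_force: 0.0
```

```bash
python3 - <<'E'
from h import *
plan(.4349,.1397,.076,74.6)
E
```

```text
t 18.83 tcp [0.431  0.136  0.2067] yaw 74.8 j7 0.88 turn 0.2 rows 0.0 shift cm [-0.3   0.46 13.07] rows 3.4
```

Call:
arm_command(moves=[-0.3,0.45,3,0,0,0,3,0,0,0,3,0,0,0,2.5,0,0,0,1.5,0,0,0,0,0,0,0,0,0])

```text
time: 19.42
ee_pos: [0.4376, 0.1391, 0.0774]
eef_rot: [0.134, 0.991, -0.001, -0.0]
ft_force: [0.3, -1.0, 0.1]
width: 0.0737
grip_force: 0.0
```

Call:
arm_command(moves=[0,0,0,0,0,0,0,0,0,0,0,0,0,0,0,0,0,0,0,0,0,0,0,0,0,0,0,0,0,0,0,0,0,0,0,0,0,0,0,0,0,0,0,0,0,0,0,0], fingers=0, squeeze=8)

```text
time: 20.42
ee_pos: [0.4371, 0.1396, 0.0776]
eef_rot: [0.134, 0.991, 0.0, 0.0]
ft_force: [-1.0, 0.4, 1.2]
width: 0.0197
grip_force: 8.0
```

```bash
python3 - <<'E'
from h import *
plan(.4589,.2269,.077,74.8); print(r.read_state()["width"])
E
```

```text
t 20.42 tcp [0.4371 0.1396 0.0776] yaw 74.6 j7 0.94 turn -0.2 rows 0.0 shift cm [0.19 9.   0.06] rows 2.4
0.019709277875933278
```

Call:
arm_command(moves=[0,0.5,0,0,0,1,0,0,0,1.2,0,0,0,1.2,0,0,0,1.2,0,0,0,1.2,0,0,0,1.2,0,0,0,1,0,0,0,0.5,0,0,0,0,0,0,0,0,0,0,0,0,0,0])

```text
time: 21.42
ee_pos: [0.4617, 0.2274, 0.0776]
eef_rot: [0.133, 0.991, 0.001, 0.001]
ft_force: [4.5, 0.2, -1.4]
width: 0.0201
grip_force: 8.0
```

```bash
python3 - <<'E'
from h import *
plan(.4589,.2269,.077,74.6); print(r.read_state()["ft_force"])
E
```

```text
t 21.42 tcp [0.4617 0.2274 0.0776] yaw 74.7 j7 0.83 turn 0.1 rows 0.0 shift cm [ 0.26 -0.12  0.06] rows 0.1
[ 4.53213335  0.15645578 -1.4212642 ]
```

Call:
arm_command(moves=[0,-0.1,0,0,0,0,0,0,0,0,0,0])

```text
time: 21.67
ee_pos: [0.4613, 0.2262, 0.0776]
eef_rot: [0.134, 0.991, 0.0, 0.001]
ft_force: [6.3, -0.1, -4.0]
width: 0.0202
grip_force: 8.0
```

Call:
arm_command(moves=[0,0,0,0,0,0,0,0,0,0,0,0,0,0,0,0,0,0,0,0], fingers=60)

```text
time: 22.08
ee_pos: [0.4604, 0.2255, 0.0775]
eef_rot: [0.133, 0.991, 0.0, -0.0]
ft_force: [-0.0, 0.3, -0.0]
width: 0.0452
grip_force: 0.0
```

Call:
arm_command(moves=[0,0,-1,0,0,0,-2,0,0,0,-3,0,0,0,-3,0,0,0,-3,0,0,0,-3,0,1,-3,-1,0,1,-3.5,0,0,1,-3.5,0,0,1,-3.5,0,0,1,-3.5,0,0,0,0,0,0])

```text
time: 23.08
ee_pos: [0.3653, 0.0698, 0.2384]
eef_rot: [0.136, 0.991, 0.001, -0.0]
ft_force: [1.4, -0.2, -1.2]
width: 0.0522
grip_force: 0.0
```

```bash
python3 - <<'E'
from h import *
import cv2
t=r.camera("top");s=r.camera("scene")
c=np.array([.44878,.19025]);a=np.radians(74.6);e=np.array([np.cos(a),np.sin(a)]);x=np.array([e[1],-e[0]])
# dark grip face on its top, both views
for n,im,im0,z in(("scene",s,cv2.imread("pics/scene0.png")[:,:,::-1],.1045),("top",t,cv2.imread("pics/top0.png")[:,:,::-1],.1045)):
    for lab,q in(("now",im),("start",im0)):
        u=proj(n,[*(c+(.038 if lab=="now" else -.0525)*e),.09]); g=cv2.cvtColor(np.ascontiguousarray(q),cv2.COLOR_RGB2GRAY)
        m=np.zeros_like(g); x0,y0=(u-12).astype(int); m[y0:y0+24,x0:x0+24]=(g[y0:y0+24,x0:x0+24]<45)
        m=cv2.morphologyEx(m,cv2.MORPH_OPEN,np.ones((4,4),np.uint8)); ys,xs=np.where(m)
        if len(xs):
            p=onz(n,xs.mean(),ys.mean(),.085)[:2]-c; print(n,lab,len(xs),(xs.mean().round(1),ys.mean().round(1)),"box x,y",(p@x).round(4),(p@e).round(4))
        else: print(n,lab,"none")
# crown bright strips on the bar
for n,im in(("scene",s),("top",t)):
    cv2.imwrite(f"pics/end_{n}.png",im[:,:,::-1])
    for k,p in(("wide",(.6352,.124)),("narrow",(.6560,-.043))):
        print(n,k,proj(n,[*p,.158]).round(1))
st=r.read_state();print(st["time"],st["ee_pos"],st["ft_force"])
E
```

```text
scene now 127 (np.float64(329.8), np.float64(277.9)) box x,y 0.0012 0.0438
scene start 110 (np.float64(316.5), np.float64(249.2)) box x,y 0.0014 -0.0444
top now 76 (np.float64(194.0), np.float64(227.6)) box x,y -0.0004 0.0347
top start 68 (np.float64(222.5), np.float64(235.5)) box x,y -0.0015 -0.0543
scene wide [241.5 260.5]
scene narrow [201.1 216.9]
top wide [225.4 163.7]
top narrow [282.6 156.3]
23.1833 [0.36726893 0.07400676 0.23857578] [-0.60747043  1.28655907 -0.33930311]
```

Both views put the grip at about 0.039 along the box, against the pointer's 0.038. One last numeric check that both carriers sit on the bar, using the bright crown strip in the top view.

```bash
python3 - <<'E'
from h import *
import cv2
t=cv2.imread("pics/end_top.png"); h=cv2.cvtColor(t,cv2.COLOR_BGR2HSV); g=h[:,:,2]
b0,b=np.array([.6455,.0405]),np.array([-.122,.9925]); nx=np.array([b[1],-b[0]])
t0=cv2.imread("pics/top0.png"); D=cv2.absdiff(t,t0).max(2)
for k,s in(("wide",.084),("narrow",-.084)):
    u=proj("top",[*(b0+s*b),.158]).astype(int); m=np.zeros(g.shape,np.uint8); sl=np.s_[u[1]-16:u[1]+17,u[0]-16:u[0]+17]
    m[sl]=(D[sl]>14)&(g[sl]>108)&(h[:,:,1][sl]<45); n,l,st,c=cv2.connectedComponentsWithStats(m,connectivity=4)
    for j in range(1,n):
        if st[j,4]<12: continue
        ys,xs=np.where(l==j); P=np.array([onz("top",x,y,.158)[:2]-b0 for x,y in zip(xs,ys)]); print(k,st[j,4],"across bar",(P@nx).mean().round(4),"along",(P@b).mean().round(4),"spread along",np.ptp(P@b).round(3),"across",np.ptp(P@nx).round(3))
s=cv2.imread("pics/end_scene.png"); hs=cv2.cvtColor(s,cv2.COLOR_BGR2HSV); m=cv2.inRange(hs,(12,110,90),(28,255,255)); m[:, 300:]=0; m[:195]=0
n,l,st,c=cv2.connectedComponentsWithStats(m); print("rings",[(c[j].round(1),st[j,4]) for j in range(1,n) if st[j,4]>5])
for k,s_,f,w in(("wide",.084,.033,(-.0175,.0175)),("narrow",-.084,.058,(0,))): print(k,[proj("scene",[*(b0+(s_+d)*b+.026*nx),f+.02]).round(1) for d in w])
E
```

```text
wide 42 across bar 0.0048 along 0.0891 spread along 0.067 across 0.006
narrow 28 across bar 0.0047 along -0.0843 spread along 0.036 across 0.007
rings [(array([296.1, 226.6]), np.int32(71)), (array([196.3, 240.6]), np.int32(33)), (array([231.2, 283.2]), np.int32(39)), (array([239.8, 293.6]), np.int32(40))]
wide [array([231.2, 286.8]), array([239.7, 296.7])]
narrow [array([196.7, 242.2])]
```

```bash
python3 -c "
from bench import r
print(r.close_job())"
```

```text
the job is handed in; nothing more can be done
None
```

The job is handed in (no score came back): by my last measurements both carriers hang squarely on their halves of the bar, the slider grip is within about 1 mm of the pointer, and the arm stands clear.

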